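# Draw a spring bolt deep in a game chassis with a hooked rod and park it open

### The arm

A 6-joint arm with a two-finger parallel gripper is mounted at the origin on the work surface. World frame = base frame: x ahead of the robot, y to its left, z up, the work surface at z = 0. Lengths are in m, angles in degrees, forces in N, time in s.
With the tool pointing down it reaches from about 0.35 to 0.875 m from the base axis. Payload 4.2 kg.
Tool frame: the origin (TCP) lies at the very end of the fingers, on their centre line; the grasp point (between the pads) lies 19 mm behind it; z points along the fingers, y is the line along which they close (so a half turn about z gives the same grasp; the last joint's range is limited). The gripper opens to 87 mm and grips with 3 to 60 N. Pads are 19 mm wide; open, the fingers measure 117 mm over their backs; the gripper's body (75 mm by 190 mm) begins 51 mm behind the grasp point.
Start: joints at [85.634, 22.042, 0.453, 0, -68.411, -14.817], TCP at [0.205, 0.59, 0.223] pointing down, gripper open.
Joint ranges: [-179.83, 179.83], [-69.29, 118.12], [-61.27, 80.66], [-181.25, 117.63], [-171.15, -9.14], [-177.46, 177.46]. Speed limits (degrees/s): [159.86, 159.86, 180, 180, 180, 180].

### API

Orientations are given as a 3x3 rotation matrix whose columns are the frame's x, y, z axes.
In Python, from station import sense, cams, r gives the robot as it stands. The module is installed in compiled form; this text tells all that it offers.
- The arm moves only by the tool step_arm, never from a script. Its argument "targets" is text: rows parted by semicolons, each of 4 numbers parted by spaces: the shift along the tool's x, y, z in cm, then the turn about the tool's z in degrees. In form: x y z turn; .... A call has 1 to 12 rows; each row shifts and turns the commanded pose from where the row before left it, along the tool's axes as they then stand; what a row does not reach is not made up. A row lasts 1/12 s, in which the tool goes at most 41.7 mm and 7.16 degrees, less where a joint would pass 70% of its speed; a pose out of reach is approached as far as the arm can. A call with a gripper value outside its range is refused whole. "claw" is the finger opening in cm, from 0 to 8.7, set as the call begins (left out, the last holds). The fingers move at their own pace and stop on an object; the grip force is fixed at half the most. Time passes only in rows, so rows that do not move let the fingers close. It gives the time, the measured TCP pose, the force, the opening and the grip force at its end, in the units of the state.
- sense(): the state, without advancing time (a new reading comes with each control period).
- cams.capture(name): name is "scene" or "top" or "wrist"; returns a dict with "frame" (400x640x3 uint8, blue, green, red), "vertical_fov" (degrees; the focal length in pixels is half the picture's height over the tangent of half this angle, whatever the lens; pixels are square), "cx", "cy" (the principal point, pixels), "dist_coeffs" ([k1, k2, p1, p2, k3] as OpenCV has them; the pictures are not rectified), "eye" and "rotation" of the camera in the world; the wrist camera has in their place "tool_from_camera" (4x4, takes a point from camera to tool coordinates, whose origin is the TCP and whose axes are the flange's). Camera axes: x right, y down, z forward; pixel columns grow to the right and rows downward; lengths in m; the calibration is good to about 2 mm. A picture is of the moment at which its call begins: read the wrist's pose just before it. There is no depth.
- r.finish_job(): hands the job in; it is judged then, once.
The state is a dict: "time_s": time; "joints": joint angles; "joint_velocities": joint speeds; "effort": joint torques, N m; "tcp_pos": TCP position; "ee_rot": TCP orientation; "wrist_force": force on the tool from outside, world axes, zero at the start; "moment": the same for the moment, N m; "gripper_width": opening from 0.0 (shut) to 1.0 (fully open); "gripper_force": force on a finger pad.
Only numpy, scipy, OpenCV 4.12 (cv2) and the standard library are available. Lean on these libraries where they do the work, as an engineer would, in place of code of your own. Each camera call takes 0.05 s, during which the arm holds its last target. There are 200 camera calls.

### The job

Unlock the power supply of the opened game chassis: with the orange-handled hooked rod, reach under the slotted guard, lift the bolt's red-ended handle out of its slot, draw the bolt gently towards the chassis' open front until you feel it come up against its stop, and lower the handle into the hold-open notch so that the bolt stays open. Work the bolt only with the rod, never with the gripper, and do not force the bolt or the chassis. Then lay the rod flat back on the blue mat, hook pointing up, and leave the other things where they are.

Things in the scene. Friction and masses are not known exactly. Their poses are not given: they have to be found in the camera images.
- case: Opened steel game chassis, fixed; 260 (x) by 312 (y) by 140 mm high. Origin: centre of its underside; -x is its open front, z up. Supply block at y 50 to 155, card cage at y -155 to -52 (both full depth, 137 high). Between them a bay, floor at z 3, open at the front, open above from x -130 to -44, under a slotted guard (bars 8 mm wide every 30 mm, z 137 to 140) from x -44 to 114.
- catch_top (a point): In the bay: top edge of the thin upright steel catch in front of the locked slot, at x 22.5, y 15.5, z 80 of the chassis, axes as the chassis'. The locked handle's pin hangs in the slot behind it (+x). The pin can slide only when lifted to nearly level (its centre at chassis y 0 at z 84 to 92). The catch's front is a ramp: lowered too early, the pin is sprung back into the slot.
- hook_lane (a point): In the bay, at x -66, y 0, z 32 of the chassis, axes as the chassis'. Lane for the rod: along x at y -8 to 8, between catch and keeper (y 10 to 17) and the red ball. A hook whose corner runs along this line passes under the locked or parked pin (underside at z 59 there; ball's underside z 43, ball at y -11 to -27) and over the floor (z 3). Above this point the bay is open upwards.
- notch_zone (a point): Middle of where the hold-open notch can be: at x -21, y 12, z 80 of the chassis, axes as the chassis'. The notch, and in front of it (-x) the upright end lug that stops the pin, are in a brass keeper plate that is clamped in slots, so both lie up to 18 mm to either side along x. Over the notch the pin has only 2.5 mm of play before the lug: feel for the stop, do not aim for it.
- bolt_travel (a joint): Travel of the spring bolt towards the chassis' front (its -x), m: 0 locked; the hard stop is somewhere from 0.034 to 0.070. Lowered at the stop, the pin drops into the notch and rests 2.5 mm short of the stop, pressed to +x by the spring. The spring pulls back with about 5 N at 0, rising to 8.5 N at 0.070; friction adds about 1 N. Handle and bolt bend above 15 N.
- bolt: The steel bolt, 11 mm thick, with its handle. It lies along the chassis' x at chassis y 30, z 85. Origin: on its axis, where the handle's pin stands (chassis x 30 when locked); x points along it to the chassis' rear. The handle is a steel pin 8 mm thick to -y, with a red ball 16 mm across centred 60 mm from the axis.
- handle_swing (a joint): Swing of the bolt's handle about the bolt's axis, rad: 0 hanging in a slot or notch (pin 35 degrees below level), 0.61 level, 0.9 its upper limit. It falls by its own weight (0.05 kg).
- handle_mid (a point): On the centre line of the handle's steel pin (8 mm thick), 37 mm from the bolt's axis: the place to hook it, half-way between the catch and the red ball. It moves with bolt and handle; when the handle hangs it lies 30 mm to -y and 21 mm below the axis.
- rod_grip (a point): Where to grasp the rod: in its orange flat-sided handle (130 mm long, 24 mm wide, 30 mm high; the point is 15 mm above its underside and 25 mm ahead of the handle's middle, near the balance point). x points along the rod to the hook, z up. The rod weighs 0.15 kg and lies flat on the mat.
- rod_hook (a point): Corner of the hook: on the rod's centre line, 230 mm ahead of rod_grip at the same height, where the rod (6 mm thick steel) turns straight up; the upturned end reaches 23 mm above this point. x along the rod, z up the upturned end.
- rod: The hooked rod as a whole; origin under the middle of its orange handle, x along the rod to the hook.
- mat: Blue bench mat, 360 (x) by 300 (y) by 2 mm, fixed; origin: centre of its underside. The rod and the screwdriver lie on it.
- screwdriver: Blue screwdriver, 160 mm, on the mat; leave it.
- pot: Small black screw pot, 48 mm wide, 30 mm high, standing on the supply block of the chassis; leave it.
- cartridge: Black game cartridge, 82 by 98 by 20 mm, on the bench; leave it.
- controller: Black joystick controller, 170 by 85 mm, 83 mm high with its stick, on the bench; leave it.

How it is judged (in metres and radians):
On the way, in this order (a step that is already met when the one before it is completed fails the run):
1. the handle is lifted out of its slot by the rod, the bolt still locked (value of joint handle_swing above 0.4 rad and value of joint bolt_travel below 0.012 m and contact force between rod and bolt above 0.1 N), for 0.1 s.
2. the rod draws the bolt back, handle raised (value of joint bolt_travel above 0.028 m and value of joint handle_swing above 0.35 rad and contact force between rod and bolt above 1 N), for 0.1 s.
3. the handle is seated in the hold-open notch and the rod is off it (value of joint bolt_travel above 0.028 m and value of joint handle_swing below 0.12 rad and contact force between rod and bolt below 0.1 N), for 0.3 s.
At the end, for the whole second after the job is handed in: The bolt is parked open: drawn by more than 28 mm with its handle down in the hold-open notch (within 0.12 rad of hanging). The rod lies released and still, flat (within 0.12 rad, hook up) with its grip point over the blue mat, not touching the chassis (value of joint bolt_travel above 0.028 m and value of joint handle_swing below 0.12 rad and x of rod_grip in the frame of mat between -0.18 and 0.18 m and y of rod_grip in the frame of mat between -0.15 and 0.15 m and height (world z) of rod_grip below 0.024 m and angle between rod_grip's own z axis and vertical below 0.12 rad and linear speed of rod below 0.02 m/s and contact force between rod and case below 0.1 N).
It fails at once if the rod presses on the bolt or its handle with more than 15 N (contact force between rod and bolt above 15 N).
It fails at once if the rod or the robot presses on the chassis with more than 25 N (contact force between any of rod, the arm, the fingers and case above 25 N).
It fails at once if the gripper or arm touches the bolt or its handle (contact force between any of the fingers, the arm and bolt above 0.2 N).
It fails at once if the rod is let go in the air (height (world z) of rod_grip above 0.06 m and contact force between the fingers and rod below 0.1 N).
It fails at once if the screwdriver, pot, cartridge or controller is moved by more than 25 mm (distance of any of screwdriver, pot, cartridge, controller from where it was at the start of the episode above 0.025 m).
It also fails if it takes over 70 s, if anything falls off the work surface, if the arm or the gripper's body presses on something with over 40 N, if the wrist force passes 120 N, or if a joint passes its speed limit or range.

## Working session

There is one attempt and no reset: what is moved stays moved. The work goes in short steps, Python scripts to look and compute and a tool call to move; the robot and the scene stay as the last step left them, time stands still between calls to the robot, and variables do not carry over. Pictures are saved under pics/ and viewed, at most 10 in all, crops included, and the job is handed in when it is done.

Besides the shell and the picture viewer there is one more tool, called after "Emit:" by a JSON object that holds its "method" and its "body", one argument or row to a line. step_arm: Moves the arm, as the interface text tells. Its arguments: {"type":"object","properties":{"targets":{"type":"string"},"claw":{"type":"number"}},"required":["targets"]}

```bash
mkdir -p pics; cat > h.py <<'E'
import numpy as np, cv2
from station import sense, cams, r
def cap(name,fn=None):
    s=sense(); c=cams.capture(name)
    f=200/np.tan(np.radians(c["vertical_fov"])/2)
    c["K"]=np.array([[f,0,c["cx"]],[0,f,c["cy"]],[0,0,1]]); c["D"]=np.array(c["dist_coeffs"],float)
    if name=="wrist":
        T=np.array(c["tool_from_camera"]); R=np.array(s["ee_rot"])
        c["eye"]=np.array(s["tcp_pos"])+R@T[:3,3]; c["rotation"]=R@T[:3,:3]
    c["eye"]=np.array(c["eye"]); c["rotation"]=np.array(c["rotation"])
    if fn: cv2.imwrite("pics/"+fn,c["frame"]); np.save("pics/"+fn+".npy",{k:v for k,v in c.items() if k!="frame"},allow_pickle=True)
    return c
def load(fn): return np.load("pics/"+fn+".npy",allow_pickle=True).item()
def ray(c,p):
    u=cv2.undistortPoints(np.array([[p]],float),c["K"],c["D"])[0,0]
    return c["rotation"]@np.array([u[0],u[1],1])
def atz(c,p,z):
    d=ray(c,p); return c["eye"]+d*(z-c["eye"][2])/d[2]
def proj(c,X):
    R=c["rotation"].T; X=np.atleast_2d(X).astype(float)
    return cv2.projectPoints(X,cv2.Rodrigues(R)[0],-R@c["eye"],c["K"],c["D"])[0][:,0]
E
python3 - <<'E'
from h import *
for n in("scene","top","wrist"):
    c=cap(n,n+"0.png"); print(n,c["eye"].round(3),c["rotation"].round(2).tolist(),c["K"][0,0])
s=sense();print(s["tcp_pos"],np.round(s["ee_rot"],3),s["time_s"])
E
```

```text
scene [1.333 0.574 0.885] [[-0.6, 0.51, -0.61], [0.8, 0.38, -0.47], [-0.0, -0.77, -0.64]] 414.910685460066
top [0.424 0.008 1.371] [[-0.01, -0.99, 0.11], [-1.0, 0.01, -0.02], [0.02, -0.11, -0.99]] 436.4899941495454
wrist [0.276 0.565 0.384] [[-0.33, -0.91, -0.26], [-0.94, 0.32, 0.09], [0.0, 0.27, -0.96]] 306.2072999704018
[0.20520621 0.58990378 0.22172279] [[ 0.944 -0.329 -0.   ]
 [-0.329 -0.944 -0.002]
 [ 0.     0.002 -1.   ]] 0.15
```

View pics/top0.png

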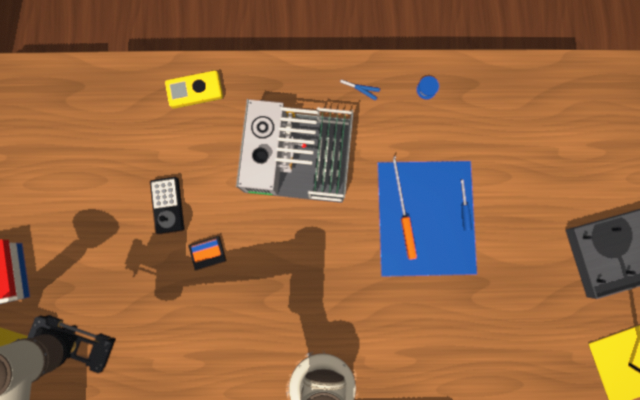

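View pics/scene0.png

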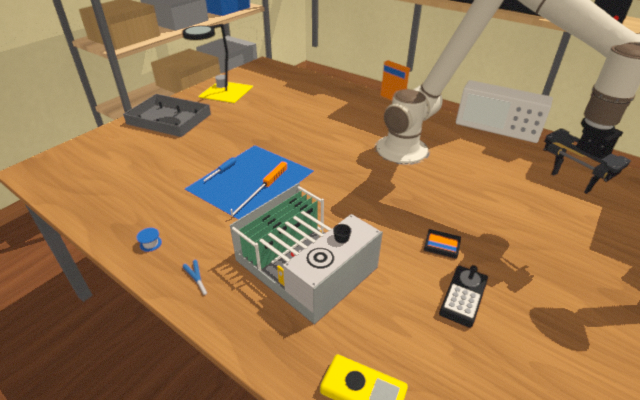

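The top view shows the chassis at about (238–357, 98–202) with its front towards the robot. The rod's handle is near (409,238) with the hook at (394,155), and the mat covers (378–476, 161–275).

```bash
python3 - <<'E'
from h import *
c=load("top0.png")
for n,p,z in [("handle far",(405,215),.02),("handle near",(412,260),.02),("hook",(394,155),.03),("mat tl",(378,163),.002),("tr",(470,161),.002),("br",(477,274),.002),("bl",(383,276),.002),
 ("case BL supply",(238,187),.137),("TL supply",(248,100),.137),("TR supply",(284,103),.137),("BR supply",(278,192),.137),("ball",(303,146),.05),("TR cage",(357,103),.137),("BR cage",(346,201),.137)]:
    print(n,atz(c,p,z).round(3))
im=cv2.imread("pics/top0.png"); cv2.imwrite("pics/c1.png",cv2.resize(im[85:285,225:485],None,fx=3,fy=3,interpolation=cv2.INTER_CUBIC))
E
```

```text
handle far [ 0.52  -0.266  0.02 ]
handle near [ 0.381 -0.283  0.02 ]
hook [ 0.708 -0.235  0.03 ]
mat tl [ 0.689 -0.188  0.002]
tr [ 0.693 -0.485  0.002]
br [ 0.335 -0.49   0.002]
bl [ 0.332 -0.195  0.002]
case BL supply [0.596 0.232 0.137]
TL supply [0.852 0.206 0.137]
TR supply [0.842 0.101 0.137]
BR supply [0.581 0.118 0.137]
ball [0.734 0.049 0.05 ]
TR cage [ 0.841 -0.112  0.137]
BR cage [ 0.553 -0.075  0.137]
```

View pics/c1.png

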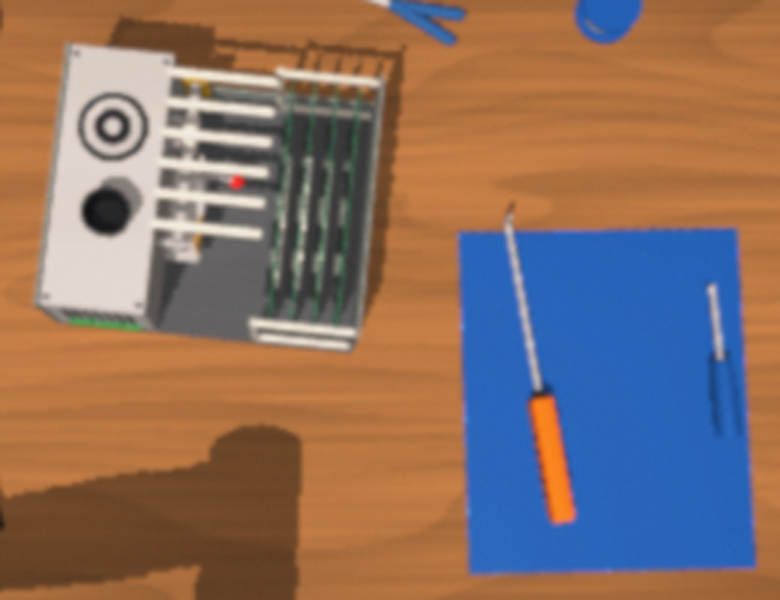

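The crop shows the red ball at crop (238,182), the pot at (105,210) and the rod from (563,522) to the hook at (510,210). It all agrees with the given sizes, so I'll go to a wrist viewpoint that sees both rod and chassis.

Emit:
{"method": "step_arm", "body": {
  "targets": "2.3 2.24 -0.35 0;2.3 2.24 -0.35 0;2.3 2.24 -0.35 0;2.3 2.24 -0.35 0;2.3 2.24 -0.35 0;2.3 2.24 -0.35 0;2.3 2.24 -0.35 0;2.3 2.24 -0.35 0;2.3 2.24 -0.35 0;2.3 2.24 -0.35 0;2.3 2.24 -0.35 0;2.3 2.24 -0.35 0"
}}

```text
time_s: 1.15
tcp_pos: [0.3778, 0.2441, 0.2647]
ee_rot: [[0.945, -0.328, -0.0], [-0.328, -0.945, 0.0], [-0.0, -0.0, -1.0]]
wrist_force: [1.2, 0.5, -0.4]
gripper_width: 1.0
gripper_force: 0.0
```

Emit:
{"method": "step_arm", "body": {
  "targets": "2.3 2.24 -0.35 0;2.3 2.24 -0.35 0;2.3 2.24 -0.35 0;2.3 2.24 -0.35 0;2.3 2.24 -0.35 0;2.3 2.24 -0.35 0;2.3 2.24 -0.35 0;2.3 2.24 -0.35 0;2.3 2.24 -0.35 0;2.3 2.24 -0.35 0;2.3 2.24 -0.35 0;2.3 2.24 -0.35 0"
}}

```text
time_s: 2.15
tcp_pos: [0.5503, -0.1004, 0.3064]
ee_rot: [[0.944, -0.329, -0.001], [-0.329, -0.944, 0.0], [-0.001, 0.0, -1.0]]
wrist_force: [0.1, 0.9, -0.4]
gripper_width: 0.995
gripper_force: 0.0
```

Emit:
{"method": "step_arm", "body": {
  "targets": "0 0 0 -6.75;0 0 0 -6.75;0 0 0 -6.75;0 0 0 -6.75;0 0 0 0;0 0 0 0"
}}

```text
time_s: 2.65
tcp_pos: [0.5499, -0.0989, 0.3063]
ee_rot: [[0.991, 0.133, -0.001], [0.133, -0.991, 0.0], [-0.001, -0.0, -1.0]]
wrist_force: [-0.1, 0.0, -0.0]
gripper_width: 1.001
gripper_force: 0.0
```

```bash
python3 - <<'E'
from h import *
c=cap("wrist","w1.png");s=sense();print(s["tcp_pos"],np.round(s["ee_rot"],3),s["time_s"])
E
```

```text
[ 0.54991127 -0.0988053   0.30635903] [[ 0.991  0.133 -0.   ]
 [ 0.133 -0.991  0.   ]
 [-0.    -0.    -1.   ]] 2.7
```

View pics/w1.png

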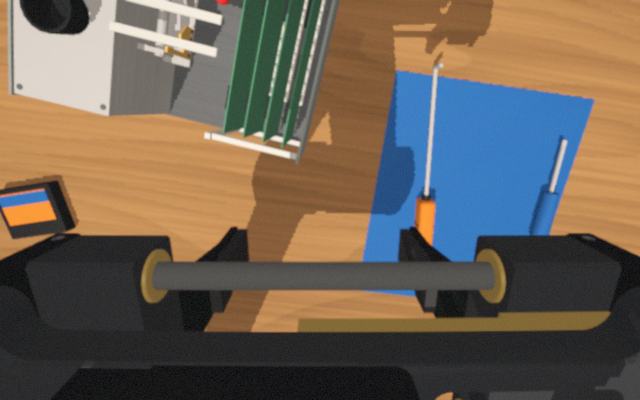

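The wrist view shows the handle's front edge at about (426,197), the hook at (437,66), the supply block's front top corners near (12,93) and (110,114), and the cage's front corners near (206,135) and (298,157).

```bash
python3 - <<'E'
from h import *
c=load("w1.png")
for n,p,z in [("handle front",(426,197),.030),("handle L",(417,205),.03),("handle R",(436,205),.03),("rod start",(427,192),.017),("rod far",(434.5,72),.017),("hook tip",(438,64),.04),
("sup FL",(12,93),.137),("sup FR",(110,115),.137),("cage FL",(206,135),.14),("cage FR",(298,160),.14)]:
    print(n,atz(c,p,z).round(4))
im=cv2.imread("pics/w1.png"); a=cv2.resize(im[0:170,0:340],None,fx=2.3,fy=2.3,interpolation=cv2.INTER_CUBIC);b=cv2.resize(im[50:220,390:460],None,fx=2.3,fy=2.3,interpolation=cv2.INTER_CUBIC)
cv2.imwrite("pics/c2.png",a);cv2.imwrite("pics/c3.png",cv2.resize(b,None,fx=1.5,fy=1.5))
E
```

```text
handle front [ 0.5188 -0.2585  0.03  ]
handle L [ 0.5047 -0.2479  0.03  ]
handle R [ 0.5085 -0.2764  0.03  ]
rod start [ 0.5236 -0.2633  0.017 ]
rod far [ 0.6932 -0.2352  0.017 ]
hook tip [ 0.6999 -0.2301  0.04  ]
sup FL [0.5981 0.237  0.137 ]
sup FR [0.5884 0.1334 0.137 ]
cage FL [0.5811 0.0301 0.14  ]
cage FR [ 0.5675 -0.0696  0.14  ]
```

View pics/c2.png

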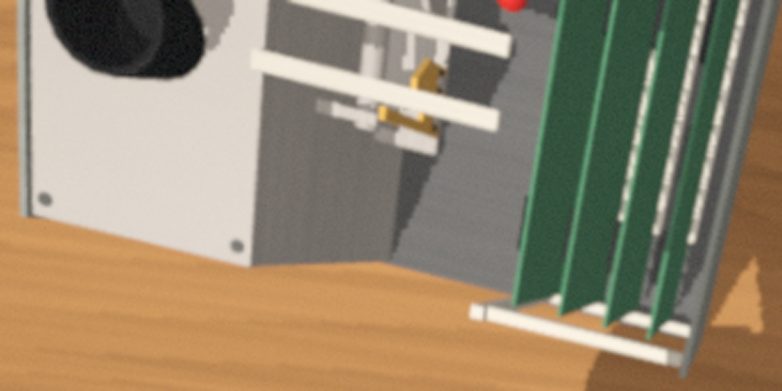

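The crop shows the supply front corners at crop (20,214) and (250,265), the cage bar from (470,312) to (685,365), the brass keeper near (425,90) and the ball at (512,0). Next I'll fit the chassis pose and cross-check it with the ball in the top view.

```bash
cat > fit.py <<'E'
from h import *
from scipy.optimize import least_squares
P=np.array([[-130,155,137],[-130,50,137],[-130,-52,140],[-130,-155,140]])/1e3
def W(q,X):
    X=np.atleast_2d(X); c,s=np.cos(q[2]),np.sin(q[2])
    return np.c_[q[0]+c*X[:,0]-s*X[:,1],q[1]+s*X[:,0]+c*X[:,1],X[:,2]]
E
python3 - <<'E'
from fit import *
c=load("w1.png"); uv=np.array([[8.7,93],[108.7,115.2],[204.3,135.6],[298,158.7]])
s=least_squares(lambda q:(proj(c,W(q,P))-uv).ravel(),[.71,.06,-.1]); q=s.x
print("wrist",q[:2].round(4),np.degrees(q[2]).round(2),s.fun.round(1))
t=load("top0.png")
Q=np.array([[-130,155,137],[130,155,137],[130,50,137],[-130,50,137]])/1e3
uv2=np.array([[238,187],[248,100],[283.5,103],[277.5,191.5]])
s2=least_squares(lambda q:(proj(t,W(q,Q))-uv2).ravel(),q); print("top",s2.x[:2].round(4),np.degrees(s2.x[2]).round(2),s2.fun.round(1))
ball=np.array([30,-19,51])/1e3; pot=atz(t,(260,155),.15)
print("ball proj top",proj(t,W(q,ball)),proj(t,W(s2.x,ball)),"wrist",proj(c,W(q,ball)),proj(c,W(s2.x,ball)))
def red(im): 
    m=(im[...,2]>170)&(im[...,1]<70)&(im[...,0]<70); return m
for n,f,box in (("top",t,(85,205,230,360)),("wrist",c,(0,60,180,260))):
    im=cv2.imread("pics/"+("top0.png" if n=="top" else "w1.png"))[box[0]:box[1],box[2]:box[3]]
    y,x=np.nonzero(red(im)); print(n,x.size,x.mean()+box[2],y.mean()+box[0],x.min()+box[2],x.max()+box[2],y.min(),y.max())
# lane & grip for hook at lane -66, y0
for hx in (-66,45): print(hx,W(q,np.array([hx-230,0,32])/1e3).round(4))
# rod direction
o=cv2.imread("pics/w1.png"); m=(o[...,2]>200)&(o[...,1]>60)&(o[...,1]<140)&(o[...,0]<60); m[:, :405]=0;m[:, 445:]=0; m[:180]=0;m[225:]=0
for v in range(196,225,4):
    x=np.nonzero(m[v])[0]
    if x.size: print(v,x.min(),x.max(),atz(c,((x.min()+x.max())/2,v),.032).round(4))
E
```

```text
wrist [0.7132 0.073 ] -5.26 [ 1.1 -0.2  0.1 -0.3 -1.3  1.   0.1 -0.6]
top [0.7093 0.0629] -5.01 [ 1.2  1.  -0.  -0.1  0.4 -0.3 -1.5 -0.6]
ball proj top [[302.2703019  143.71863588]] [[305.52379958 144.90290749]] wrist [[220.28290869  -7.28996335]] [[228.39108882  -2.60541006]]
top 8 304.0 145.5 303 305 59 62
wrist 39 221.9230769230769 1.4102564102564104 216 227 0 4
-66 [[0.4185 0.1001 0.032 ]]
45 [[0.529 0.09  0.032]]
204 420 433 [ 0.5087 -0.261   0.032 ]
208 420 420 [ 0.5012 -0.2527  0.032 ]
212 419 420 [ 0.4949 -0.2533  0.032 ]
216 419 419 [ 0.4885 -0.254   0.032 ]
220 419 420 [ 0.4823 -0.2562  0.032 ]
224 419 419 [ 0.4758 -0.2568  0.032 ]
```

View pics/c3.png

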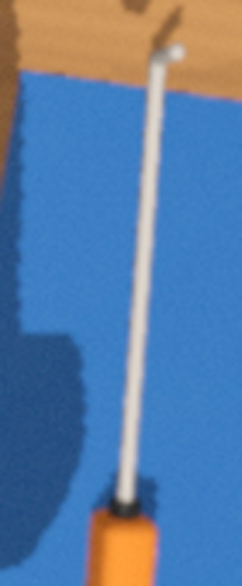

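The crop shows the rod's shank from crop (125,500) to its corner at (158,60), with the upturned tip at (178,50).

```bash
python3 - <<'E'
from h import *
c=load("w1.png")
a=atz(c,(426.4,193),.017);b=atz(c,(435.6,67.5),.017);tip=atz(c,(441.6,64.5),.040)
d=(b-a)[:2];yaw=np.degrees(np.arctan2(d[1],d[0]));print(a,b,tip,yaw)
u=d/np.linalg.norm(d); print("grip from hook",b[:2]-.23*u)
print("hand front",atz(c,(426,199),.032))
R=np.array(sense()["ee_rot"]);p=np.array(sense()["tcp_pos"])
print("tool delta",R.T@(np.r_[b[:2]-.23*u,-.002+.0]-p), "toolyaw",np.degrees(np.arctan2(R[1,0],R[0,0])))
E
```

```text
[ 0.5219565  -0.26273806  0.017     ] [ 0.69911813 -0.23541321  0.017     ] [ 0.69997888 -0.2349203   0.04      ] 8.76802821060846
grip from hook [ 0.47180601 -0.27047312]
hand front [ 0.5162034  -0.25847304  0.032     ]
tool delta [-0.100157    0.15975548  0.30838664] toolyaw 7.657128491324544
```

Emit:
{"method": "step_arm", "body": {
  "targets": "-1 1.6 0 -0.55;-1 1.6 0 -0.55;-1 1.6 0 0;-1 1.6 0 0;-1 1.6 0 0;-1 1.6 0 0;-1 1.6 0 0;-1 1.6 0 0;-1 1.6 0 0;-1 1.6 0 0;0 0 0 0"
}}

```text
time_s: 3.62
tcp_pos: [0.4744, -0.2741, 0.3065]
ee_rot: [[0.989, 0.15, -0.001], [0.15, -0.989, -0.0], [-0.001, 0.0, -1.0]]
wrist_force: [0.3, -0.9, 0.1]
gripper_width: 0.995
gripper_force: 0.0
```

Emit:
{"method": "step_arm", "body": {
  "targets": "0 0 2.5 0;0 0 2.5 0;0 0 2.5 0;0 0 2.5 0;0 0 2.5 0;0 0 2.5 0;0 0 2.5 0;0 0 2.5 0;0 0 2 0;0 0 1 0;0 0 0 0"
}}

```text
time_s: 4.53
tcp_pos: [0.4742, -0.2714, 0.0743]
ee_rot: [[0.988, 0.154, -0.005], [0.154, -0.988, 0.001], [-0.005, -0.002, -1.0]]
wrist_force: [-0.7, -0.0, 0.3]
gripper_width: 1.001
gripper_force: 0.0
```

```bash
python3 - <<'E'
from h import *
c=cap("wrist","w2.png");s=sense();print(s["tcp_pos"],np.round(s["ee_rot"],3))
R=np.array(s["ee_rot"]);print(np.degrees(np.arctan2(R[1,0],R[0,0])))
im=c["frame"]; m=(im[...,2]>190)&(im[...,1]>50)&(im[...,1]<150)&(im[...,0]<70)
for v in range(0,400,12):
    x=np.nonzero(m[v])[0]
    if x.size>8: print(v,x.min(),x.max(),atz(c,(x.mean(),v),.032).round(4))
E
```

```text
[ 0.47540533 -0.27189578  0.07598917] [[ 0.988  0.155 -0.002]
 [ 0.155 -0.988  0.   ]
 [-0.002 -0.    -1.   ]]
8.904835876913204
168 305 335 [ 0.5095 -0.264   0.032 ]
```

View pics/w2.png

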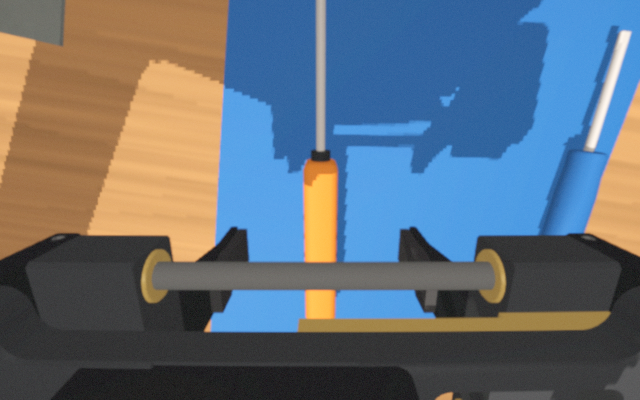

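The handle is centred between the fingers at columns 305–335, with its front edge at row 160. Next I descend and grasp.

Emit:
{"method": "step_arm", "body": {
  "targets": "0 0 2 0;0 0 2 0;0 0 1.5 0;0 0 1 0;0 0 0.6 0;0 0 0 0;0 0 0 0"
}}

```text
time_s: 5.17
tcp_pos: [0.4764, -0.2724, 0.0064]
ee_rot: [[0.988, 0.155, 0.002], [0.155, -0.988, -0.001], [0.001, 0.001, -1.0]]
wrist_force: [0.1, -0.2, -0.7]
gripper_width: 0.999
gripper_force: 0.0
```

Emit:
{"method": "step_arm", "body": {
  "targets": "0 0 0 0;0 0 0 0;0 0 0 0;0 0 0 0;0 0 0 0;0 0 0 0;0 0 0 0;0 0 0 0;0 0 0 0;0 0 0 0",
  "claw": 1
}}

```text
time_s: 6.0
tcp_pos: [0.4755, -0.2721, 0.0055]
ee_rot: [[0.988, 0.155, -0.0], [0.155, -0.988, 0.0], [-0.0, -0.0, -1.0]]
wrist_force: [-0.3, 0.9, 1.7]
gripper_width: 0.322
gripper_force: 0.6
```

Emit:
{"method": "step_arm", "body": {
  "targets": "0 0 0 0;0 0 0 0;0 0 0 0;0 0 0 0;0 0 0 0"
}}

```text
time_s: 6.42
tcp_pos: [0.4754, -0.2721, 0.0055]
ee_rot: [[0.988, 0.155, -0.0], [0.155, -0.988, 0.0], [-0.0, -0.0, -1.0]]
wrist_force: [0.1, 1.0, 0.4]
gripper_width: 0.274
gripper_force: 30.0
```

Emit:
{"method": "step_arm", "body": {
  "targets": "0 0 -0.5 0;0 0 -1 0;0 0 -2 0;0 0 -3 0;0 0 -3.5 0;0 0 -3.5 0;0 0 -3.5 0;0 0 -3.5 0;0 0 -3.5 0;0 0 -3 0;0 0 -2 0;0 0 -1 0"
}}

```text
time_s: 7.42
tcp_pos: [0.4762, -0.2727, 0.3102]
ee_rot: [[0.988, 0.155, 0.007], [0.155, -0.988, -0.003], [0.006, 0.004, -1.0]]
wrist_force: [0.7, -0.2, -1.8]
gripper_width: 0.27
gripper_force: 30.0
```

Emit:
{"method": "step_arm", "body": {
  "targets": "1.8 -2.3 0 1.2;1.8 -2.3 0 1.2;1.8 -2.3 0 1.2;1.8 -2.3 0 1.2;1.8 -2.3 0 1.2;1.8 -2.3 0 1.2;1.8 -2.3 0 1.2;1.8 -2.3 0 1.2;1.8 -2.3 0 1.2;1.8 -2.3 0 1.2;1.8 -2.3 0 1.2;1.8 -2.3 0 0.8"
}}

```text
time_s: 8.42
tcp_pos: [0.6797, 0.0128, 0.3046]
ee_rot: [[0.996, -0.089, -0.002], [-0.089, -0.996, -0.0], [-0.002, 0.0, -1.0]]
wrist_force: [0.3, 0.3, -2.1]
gripper_width: 0.276
gripper_force: 30.0
```

Emit:
{"method": "step_arm", "body": {
  "targets": "0 0 0 0;0 0 0 0;0 0 0 0"
}}

```text
time_s: 8.67
tcp_pos: [0.6791, 0.0114, 0.3045]
ee_rot: [[0.996, -0.088, -0.002], [-0.088, -0.996, -0.0], [-0.002, 0.001, -1.0]]
wrist_force: [0.1, 0.2, -1.2]
gripper_width: 0.273
gripper_force: 30.0
```

```bash
python3 - <<'E'
from h import *
c=cap("wrist","w3.png");s=sense();print(s["tcp_pos"],np.round(s["ee_rot"],3))
cv2.imwrite("pics/w3b.png",cv2.resize(c["frame"],(800,500)))
E
```

```text
[0.67896008 0.0109267  0.30518215] [[ 0.996 -0.089 -0.001]
 [-0.089 -0.996 -0.   ]
 [-0.001  0.    -1.   ]]
```

View pics/w3b.png

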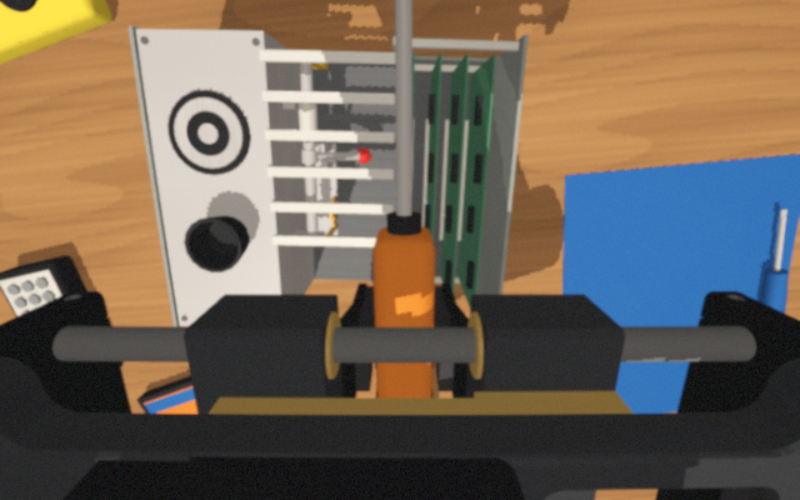

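The view shows the ball at (364,156), the guard bars with left ends at rows 55, 94, 133, 172, 206 and 240, and the supply corners at (134,30), (262,31) and (178,325), in 800-wide pixels. I'll refit the chassis pose from these.

```bash
python3 - <<'E'
from fit import *
c=load("w3.png")
im=cv2.imread("pics/w3.png"); y,x=np.nonzero((im[...,2]>150)&(im[...,1]<70)&(im[...,0]<70)&(np.arange(640)[None]<310)&(np.arange(640)[None]>270)&(np.arange(400)[:,None]<200))
b=np.array([x.mean(),y.mean()]);print("ball",b,x.size)
C=np.array([[130,155,137],[130,50,137],[-130,155,137]])/1e3; uv=np.array([[134,30],[262,31],[178,325]])/1.25
B=np.array([[x0,20,140] for x0 in(110,80,50,20,-10,-40)])/1e3; rows=np.array([58.5,97.5,136,173.5,208,242.5])/1.25
ball=np.array([[30,-19,51]])/1e3
def f(q): return np.r_[(proj(c,W(q,C))-uv).ravel(),(proj(c,W(q,B))[:,1]-rows),(proj(c,W(q,ball))-b).ravel()*1.5]
s=least_squares(f,[.711,.068,-.09],loss="soft_l1");q=s.x
print(q[:2].round(4),np.degrees(q[2]).round(2));print(f(q).round(1))
np.save("q.npy",q)
st=sense();R=np.array(st["ee_rot"]);p=np.array(st["tcp_pos"])
print("toolyaw",np.degrees(np.arctan2(R[1,0],R[0,0])))
T=W(q,np.array([-66-230,0,13])/1e3)[0]; print("tcp for lane",T)
qq=q[2];Rc=np.array([[np.cos(qq),-np.sin(qq)],[np.sin(qq),np.cos(qq)]])
print("tcp in chassis mm",1e3*Rc.T@(p[:2]-q[:2]),"target -296,0 (+grip offset)")
E
```

```text
ball [291.84745763 123.62711864] 59
[0.7081 0.0693] -5.81
[-3.  -0.5  1.2 -1.1  0.3  3.3 -1.1  0.3  0.4 -0.1  0.4 -0.5 -0.1  1.9]
toolyaw -5.108831882727696
tcp for lane [0.413619   0.09924545 0.013     ]
tcp in chassis mm [-23.0839211  -61.01558484] target -296,0 (+grip offset)
```

Emit:
{"method": "step_arm", "body": {
  "targets": "0 0 0 0.7;-2 -0.5 0 0;-3 -0.7 0 0;-3 -0.7 0 0;-3 -0.7 0 0;-3 -0.7 0 0;-3 -0.7 0 0;-3 -0.7 0 0;-3 -0.7 0 0;-3 -0.7 0 0;-1 -0.2 0 0;0 0 0 0"
}}

```text
time_s: 9.72
tcp_pos: [0.4153, 0.1009, 0.3068]
ee_rot: [[0.995, -0.1, 0.002], [-0.1, -0.995, 0.002], [0.002, -0.002, -1.0]]
wrist_force: [0.3, 0.4, -1.6]
gripper_width: 0.276
gripper_force: 30.0
```

Emit:
{"method": "step_arm", "body": {
  "targets": "0 0 1 0;0 0 2 0;0 0 2 0;0 0 2 0;0 0 2 0;0 0 2 0;0 0 1 0;0 0 0 0;0 0 0 0"
}}

```text
time_s: 10.47
tcp_pos: [0.418, 0.1008, 0.1847]
ee_rot: [[0.995, -0.102, -0.001], [-0.102, -0.995, -0.001], [-0.001, 0.002, -1.0]]
wrist_force: [-0.5, -0.6, -0.9]
gripper_width: 0.272
gripper_force: 30.0
```

```bash
cat > st.py <<'E'
from fit import *
q=np.load("q.npy");s=sense();R=np.array(s["ee_rot"]);p=np.array(s["tcp_pos"]);a=q[2]
Rc=np.array([[np.cos(a),-np.sin(a),0],[np.sin(a),np.cos(a),0],[0,0,1]])
hook=p+R@np.array([.227,0,-.0115])
ch=lambda X:(1e3*Rc.T@(X-np.r_[q[:2],0])).round(1)
print("t",s["time_s"],"hook chassis",ch(hook),"tcp",ch(p),"yaw",np.degrees(np.arctan2(R[1,0],R[0,0])-a).round(2),"F chassis",(Rc.T@s["wrist_force"]).round(1),s["gripper_force"])
E
python3 - <<'E'
from st import *
t=cap("top","t1.png");print(proj(t,hook),proj(t,hook+[0,0,.023]),proj(t,p+R@np.array([0.05,0,-.0115])))
im=t["frame"];print()
cv2.imwrite("pics/t1c.png",cv2.resize(im[90:270,225:385],None,fx=3.3,fy=3.3,interpolation=cv2.INTER_CUBIC))
E
```

```text
t 10.4667 hook chassis [-64.8   1.8 196. ] tcp [-291.8    2.   184.7] yaw -0.05 F chassis [-0.5 -0.7 -0.9] 29.996215500868857
[[290.98349391 166.31328249]] [[290.46746471 164.72982096]] [[284.42040465 231.0548773 ]]
```

View pics/t1c.png

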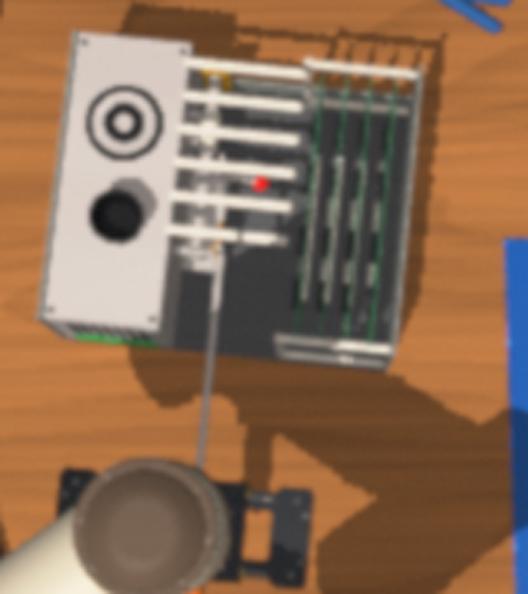

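The shank ends at crop (218,250), as predicted. The ball is also where the fit puts it, so I'll descend in the lane.

Emit:
{"method": "step_arm", "body": {
  "targets": "0 0.15 1 0;0 0 2 0;0 0 2 0;0 0 2 0;0 0 2 0;0 0 2 0;0 0 2 0;0 0 2 0;0 0 1 0;0 0 0.5 0;0 0 0 0;0 0 0 0"
}}

```text
time_s: 11.52
tcp_pos: [0.4184, 0.1005, 0.0212]
ee_rot: [[0.995, -0.101, 0.002], [-0.101, -0.995, 0.001], [0.002, -0.001, -1.0]]
wrist_force: [0.1, -0.5, -1.1]
gripper_width: 0.276
gripper_force: 30.0
```

```bash
python3 st.py
```

```text
t 11.5167 hook chassis [-64.4   1.9  33.1] tcp [-291.4    1.7   21.2] yaw 0.04 F chassis [ 0.1 -0.5 -1.1] 29.996224441565573
```

Emit:
{"method": "step_arm", "body": {
  "targets": "0.5 0.15 0.4 0;1 0 0 0;1 0 0 0;1 0 0 0;1 0 0 0;1 0 0 0;1 0 0 0;1 0 0 0;0.5 0 0 0;0 0 0 0"
}}

```text
time_s: 12.35
tcp_pos: [0.4981, 0.0904, 0.0164]
ee_rot: [[0.995, -0.101, 0.001], [-0.101, -0.995, 0.0], [0.001, -0.0, -1.0]]
wrist_force: [0.3, 0.1, -1.7]
gripper_width: 0.273
gripper_force: 30.0
```

```bash
python3 st.py
```

```text
t 12.35 hook chassis [16.  -0.3 28.1] tcp [-2.11e+02 -2.00e-01  1.64e+01] yaw -0.01 F chassis [ 0.3  0.2 -1.7] 29.996047848835588
```

Emit:
{"method": "step_arm", "body": {
  "targets": "0.6 0.1 0 0;0.6 0 0 0;0.6 0 0 0;0.6 0 0 0;0.6 0 0 0;0.2 0 0 0;0 0 0 0;0 0 0 0"
}}

```text
time_s: 13.02
tcp_pos: [0.5282, 0.0861, 0.0164]
ee_rot: [[0.995, -0.101, -0.001], [-0.101, -0.995, -0.0], [-0.001, 0.0, -1.0]]
wrist_force: [0.2, 1.1, -1.0]
gripper_width: 0.27
gripper_force: 30.0
```

```bash
python3 st.py
```

```text
t 13.0167 hook chassis [46.4 -1.5 27.8] tcp [-180.6   -1.5   16.4] yaw 0.01 F chassis [ 0.1  1.1 -1. ] 29.996172138489783
```

Emit:
{"method": "step_arm", "body": {
  "targets": "0 -0.1 -0.5 0;0 0 -0.7 0;0 0 -0.7 0;0 0 -0.6 0;0 0 -0.5 0;0 0 -0.5 0;0 0 -0.5 0;0 0 -0.5 0;0 0 -0.5 0;0 0 -0.3 0;0 0 0 0;0 0 0 0"
}}

```text
time_s: 14.02
tcp_pos: [0.5288, 0.0873, 0.0698]
ee_rot: [[0.995, -0.101, 0.001], [-0.101, -0.995, 0.0], [0.001, -0.0, -1.0]]
wrist_force: [0.8, -0.3, -2.0]
gripper_width: 0.275
gripper_force: 30.0
```

```bash
python3 - <<'E'
from st import *
for n in("scene","top"):
    c=cap(n,n+"2.png")
    for z in(51,85,88,91):
        th=np.arctan2(z-85,33 if z>51 else 50); b=W(q,np.array([[30,30-60*np.cos(th) if z>51 else -19,85+60*np.sin(th) if z>51 else 51]])/1e3); print(n,z,proj(c,b)[0].round(1))
    im=c["frame"];y,x=np.nonzero((im[...,2]>130)&(im[...,1]<60)&(im[...,0]<60))
    u0=proj(c,b)[0];k=(abs(x-u0[0])<40)&(abs(y-u0[1])<40);print("seen",k.sum(),x[k].mean() if k.any() else 0,y[k].mean() if k.any() else 0)
E
```

```text
t 14.0167 hook chassis [46.8 -0.1 81.4] tcp [-180.2   -0.2   69.8] yaw 0.03 F chassis [ 0.8 -0.2 -2. ] 29.996496308594942
scene 51 [292.8 253. ]
scene 85 [289.5 242.3]
scene 88 [289.5 241. ]
scene 91 [289.6 239.7]
seen 12 288.6666666666667 241.08333333333334
top 51 [303.6 145.4]
top 85 [306.9 143.1]
top 88 [306.7 142.7]
top 91 [306.5 142.2]
seen 0 0 0
```

The handle is up: the ball is seen at (288.7,241.1) in the scene view, matching z≈88. I'll estimate the lug's position from w3 and draw to about 15 mm of travel first.

```bash
python3 - <<'E'
from st import *
for fn,box in(("w3.png",(100,230,200,320)),("w1.png",(0,90,150,200))):
    c=load(fn);im=cv2.imread("pics/"+fn).astype(int);m=np.zeros(im.shape[:2],np.uint8)
    B,G,Rr=im[...,0],im[...,1],im[...,2]
    m[(Rr>110)&(Rr-B>60)&(G-B>25)]=1
    k=np.zeros_like(m);k[box[0]:box[1],box[2]:box[3]]=1;m*=k
    n,l,st,ce=cv2.connectedComponentsWithStats(m)
    for i in range(1,n):
        if st[i,4]>4:
            x,y,w,h,_=st[i];print(fn,st[i],"front mid",ch(atz(c,(x+w/2,y+h),.085)),"rear",ch(atz(c,(x+w/2,y),.085)))
E
```

```text
t 14.1167 hook chassis [46.7 -0.2 80.9] tcp [-180.3   -0.3   69.4] yaw 0.03 F chassis [ 0.5 -0.  -1.5] 29.99624207150191
w3.png [265 158   4   4  14] front mid [-14.1   9.5  85. ] rear [-9.1  9.3 85. ]
w3.png [262 170   7  18  67] front mid [-48.   12.7  85. ] rear [-24.4  11.8  85. ]
w3.png [ 247  182   73   48 1177] front mid [-105.8   -9.2   85. ] rear [-39.7 -10.7  85. ]
w1.png [178  25  13  15 133] front mid [-30.3   6.   85. ] rear [-14.7   7.9  85. ]
w1.png [164  46  26  13 140] front mid [-52.5  12.2  85. ] rear [-38.6  13.8  85. ]
```

Emit:
{"method": "step_arm", "body": {
  "targets": "-0.5 0 0 0;-0.4 0 0 0;-0.3 0 0 0;-0.3 0 0 0;-0.3 0 0 0;-0.3 0 0 0;-0.2 0 0 0;-0.2 0 0 0;0 0 0 0;0 0 0 0"
}}

```text
time_s: 14.95
tcp_pos: [0.506, 0.0905, 0.0707]
ee_rot: [[0.995, -0.1, 0.006], [-0.1, -0.995, 0.002], [0.006, -0.002, -1.0]]
wrist_force: [4.7, -1.6, -2.1]
gripper_width: 0.275
gripper_force: 30.0
```

```bash
python3 st.py
```

```text
t 14.95 hook chassis [23.8  0.8 83.5] tcp [-203.2    0.6   70.7] yaw 0.05 F chassis [ 4.8 -1.1 -2.1] 30.00924905296415
```

Emit:
{"method": "step_arm", "body": {
  "targets": "-0.2 0 0.05 0;-0.2 0 0 0;-0.2 0 0 0;-0.2 0 0 0;-0.2 0 0 0;-0.2 0 0 0;-0.2 0 0 0;-0.1 0 0 0;0 0 0 0;0 0 0 0"
}}

```text
time_s: 15.78
tcp_pos: [0.4917, 0.0922, 0.0704]
ee_rot: [[0.995, -0.1, 0.007], [-0.1, -0.995, 0.002], [0.007, -0.003, -1.0]]
wrist_force: [7.5, -1.5, -1.6]
gripper_width: 0.27
gripper_force: 30.0
```

```bash
python3 - <<'E'
from st import *
for n in ("scene",):
    c=cap(n,n+"3.png");im=c["frame"]
    y,x=np.nonzero((im[...,2]>130)&(im[...,1]<60)&(im[...,0]<60));u0=np.array([289,245]);k=(abs(x-u0[0])<40)&(abs(y-u0[1])<40);print("seen",k.sum(),x[k].mean(),y[k].mean())
    for tr in(20,25,28,30):print(tr,proj(c,W(q,np.array([[30-tr,-29.8,91]])/1e3)).round(1))
E
```

```text
t 15.7833 hook chassis [ 9.3  1.1 83.4] tcp [-217.6    0.9   70.4] yaw 0.06 F chassis [ 7.6 -0.7 -1.6] 30.013857814483345
seen 14 296.2857142857143 235.0
20 [[294.7 237. ]]
25 [[296.  236.1]]
28 [[296.8 235.5]]
30 [[297.3 235.2]]
```

```bash
python3 - <<'E'
from st import *
c=load("w1.png");im=cv2.imread("pics/w1.png");a=cv2.resize(im[0:80,140:220],(560,560),interpolation=cv2.INTER_CUBIC)
c3=load("w3.png");b=cv2.imread("pics/w3.png")[110:200,235:300];b=cv2.resize(b,(390,540),interpolation=cv2.INTER_CUBIC)
def mark(img,cc,ox,oy,sc):
    for x in range(-60,21,10):
        for y in(6,):
            u=(proj(cc,W(q,np.array([[x,y,80]])/1e3))[0]-[ox,oy])*sc
            cv2.circle(img,(int(u[0]),int(u[1])),2,(255,0,255),-1);cv2.putText(img,str(x),(int(u[0])+14,int(u[1])),0,.4,(255,0,255),1)
mark(a,c,140,0,7);mark(b,c3,235,110,6)
o=np.zeros((560,790,3),np.uint8);o[:,:400]=a[:,80:480];o[:540,400:790]=b;cv2.imwrite("pics/k.png",o)
E
```

```text
t 15.8333 hook chassis [ 9.3  1.1 83.4] tcp [-217.6    0.9   70.3] yaw 0.06 F chassis [ 6.6 -0.7 -1.6] 30.013571558520198
```

View pics/k.png

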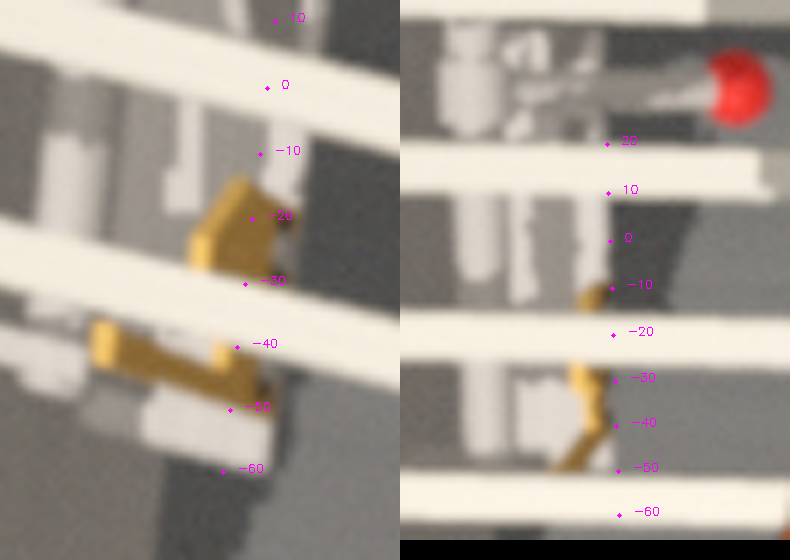

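The keeper's brass spans chassis x≈-15 to -50, with the lug near -40, so the stop is likely at about 57–69 mm of travel. I'll draw freely to about 45 mm, then feel for it.

Emit:
{"method": "step_arm", "body": {
  "targets": "-0.1 0 0 0;-0.2 0 0 0;-0.2 0 0 0;-0.2 0 0 0;-0.2 0 0 0;-0.1 0 0 0;0 0 0 0;0 0 0 0"
}}

```text
time_s: 16.5
tcp_pos: [0.482, 0.0934, 0.0705]
ee_rot: [[0.995, -0.1, 0.008], [-0.1, -0.995, 0.003], [0.007, -0.003, -1.0]]
wrist_force: [7.3, -1.5, -2.6]
gripper_width: 0.27
gripper_force: 30.0
```

```bash
python3 st.py
```

```text
t 16.5 hook chassis [-0.5  1.3 83.6] tcp [-227.4    1.1   70.5] yaw 0.06 F chassis [ 7.4 -0.8 -2.6] 30.015347711741924
```

Emit:
{"method": "step_arm", "body": {
  "targets": "-0.1 0 0 0;-0.2 0 0 0;-0.2 0 0 0;-0.2 0 0 0;-0.1 0 0 0;0 0 0 0;0 0 0 0;0 0 0 0"
}}

```text
time_s: 17.17
tcp_pos: [0.4742, 0.0943, 0.0705]
ee_rot: [[0.995, -0.1, 0.008], [-0.1, -0.995, 0.003], [0.008, -0.003, -1.0]]
wrist_force: [6.9, -0.7, -2.5]
gripper_width: 0.274
gripper_force: 30.0
```

```bash
python3 st.py
```

```text
t 17.1667 hook chassis [-8.3  1.4 83.7] tcp [-235.2    1.2   70.5] yaw 0.07 F chassis [ 6.9  0.  -2.5] 30.016412842087448
```

Emit:
{"method": "step_arm", "body": {
  "targets": "-0.1 0 0 0;-0.1 0 0 0;-0.1 0 0 0;-0.1 0 0 0;-0.1 0 0 0;-0.1 0 0 0;0 0 0 0;0 0 0 0"
}}

```text
time_s: 17.83
tcp_pos: [0.4685, 0.095, 0.0706]
ee_rot: [[0.995, -0.1, 0.008], [-0.1, -0.995, 0.003], [0.008, -0.004, -1.0]]
wrist_force: [8.2, -1.9, -2.2]
gripper_width: 0.272
gripper_force: 30.0
```

```bash
python3 st.py
```

```text
t 17.8333 hook chassis [-14.    1.5  83.9] tcp [-240.9    1.3   70.6] yaw 0.07 F chassis [ 8.4 -1.  -2.2] 30.019123018719256
```

Travel is about 51 mm; from here I go in small steps.

Emit:
{"method": "step_arm", "body": {
  "targets": "-0.1 0 0 0;-0.1 0 0 0;0 0 0 0;0 0 0 0"
}}

```text
time_s: 18.17
tcp_pos: [0.4666, 0.0952, 0.0706]
ee_rot: [[0.995, -0.1, 0.009], [-0.1, -0.995, 0.003], [0.008, -0.004, -1.0]]
wrist_force: [7.2, -2.6, -2.5]
gripper_width: 0.27
gripper_force: 30.0
```

```bash
python3 st.py
```

```text
t 18.1667 hook chassis [-16.    1.6  84. ] tcp [-242.9    1.3   70.6] yaw 0.07 F chassis [ 7.4 -1.8 -2.5] 30.019746897742152
```

Emit:
{"method": "step_arm", "body": {
  "targets": "-0.1 0 0 0;-0.1 0 0 0;0 0 0 0;0 0 0 0"
}}

```text
time_s: 18.5
tcp_pos: [0.4647, 0.0954, 0.0706]
ee_rot: [[0.995, -0.1, 0.009], [-0.1, -0.995, 0.003], [0.008, -0.004, -1.0]]
wrist_force: [7.4, -2.0, -2.2]
gripper_width: 0.272
gripper_force: 30.0
```

```bash
python3 st.py
```

```text
t 18.5 hook chassis [-17.9   1.6  84. ] tcp [-244.8    1.4   70.6] yaw 0.07 F chassis [ 7.6 -1.2 -2.2] 30.02016103360802
```

Travel is about 55 mm.

Emit:
{"method": "step_arm", "body": {
  "targets": "-0.1 0 0 0;-0.05 0 0 0;0 0 0 0;0 0 0 0"
}}

```text
time_s: 18.83
tcp_pos: [0.4633, 0.0956, 0.0707]
ee_rot: [[0.995, -0.1, 0.009], [-0.1, -0.995, 0.003], [0.008, -0.004, -1.0]]
wrist_force: [8.3, -2.2, -2.1]
gripper_width: 0.274
gripper_force: 30.0
```

```bash
python3 st.py
```

```text
t 18.8333 hook chassis [-19.4   1.6  84.1] tcp [-246.3    1.4   70.7] yaw 0.07 F chassis [ 8.4 -1.4 -2.1] 30.021646041423082
```

Emit:
{"method": "step_arm", "body": {
  "targets": "-0.1 0 0 0;-0.05 0 0 0;0 0 0 0;0 0 0 0"
}}

```text
time_s: 19.17
tcp_pos: [0.4618, 0.0958, 0.0707]
ee_rot: [[0.995, -0.1, 0.009], [-0.1, -0.995, 0.003], [0.009, -0.004, -1.0]]
wrist_force: [8.2, -1.3, -2.4]
gripper_width: 0.273
gripper_force: 30.0
```

```bash
python3 st.py
```

```text
t 19.1667 hook chassis [-20.8   1.7  84.1] tcp [-247.7    1.4   70.7] yaw 0.07 F chassis [ 8.2 -0.5 -2.4] 30.022141272202134
```

Emit:
{"method": "step_arm", "body": {
  "targets": "-0.1 0 0 0;-0.05 0 0 0;0 0 0 0;0 0 0 0"
}}

```text
time_s: 19.5
tcp_pos: [0.4604, 0.096, 0.0707]
ee_rot: [[0.995, -0.1, 0.009], [-0.1, -0.995, 0.003], [0.009, -0.004, -1.0]]
wrist_force: [8.9, -1.9, -3.0]
gripper_width: 0.271
gripper_force: 30.0
```

```bash
python3 st.py
```

```text
t 19.5 hook chassis [-22.3   1.7  84.1] tcp [-249.2    1.5   70.7] yaw 0.07 F chassis [ 9.1 -1.  -3. ] 30.022403122857213
```

Emit:
{"method": "step_arm", "body": {
  "targets": "-0.1 0 0 0;-0.05 0 0 0;0 0 0 0;0 0 0 0"
}}

```text
time_s: 19.83
tcp_pos: [0.4589, 0.0962, 0.0707]
ee_rot: [[0.995, -0.1, 0.009], [-0.1, -0.995, 0.003], [0.009, -0.004, -1.0]]
wrist_force: [7.5, -2.6, -1.8]
gripper_width: 0.273
gripper_force: 30.0
```

```bash
python3 st.py
```

```text
t 19.8333 hook chassis [-23.8   1.7  84.1] tcp [-250.6    1.5   70.7] yaw 0.07 F chassis [ 7.7 -1.8 -1.8] 30.022795856930315
```

Emit:
{"method": "step_arm", "body": {
  "targets": "-0.1 0 0 0;-0.05 0 0 0;0 0 0 0;0 0 0 0"
}}

```text
time_s: 20.17
tcp_pos: [0.4574, 0.0963, 0.0707]
ee_rot: [[0.995, -0.1, 0.009], [-0.1, -0.995, 0.003], [0.009, -0.004, -1.0]]
wrist_force: [8.6, -2.0, -1.7]
gripper_width: 0.272
gripper_force: 30.0
```

```bash
python3 st.py
```

```text
t 20.1667 hook chassis [-25.2   1.7  84.2] tcp [-252.1    1.5   70.7] yaw 0.07 F chassis [ 8.7 -1.1 -1.7] 30.023220316506922
```

Emit:
{"method": "step_arm", "body": {
  "targets": "-0.1 0 0 0;-0.05 0 0 0;0 0 0 0;0 0 0 0"
}}

```text
time_s: 20.5
tcp_pos: [0.456, 0.0965, 0.0707]
ee_rot: [[0.995, -0.1, 0.009], [-0.1, -0.995, 0.003], [0.009, -0.004, -1.0]]
wrist_force: [9.3, -1.9, -2.4]
gripper_width: 0.272
gripper_force: 30.0
```

```bash
python3 st.py
```

```text
t 20.5 hook chassis [-26.7   1.8  84.2] tcp [-253.6    1.5   70.7] yaw 0.08 F chassis [ 9.4 -0.9 -2.4] 30.023565972223878
```

Emit:
{"method": "step_arm", "body": {
  "targets": "-0.1 0 0 0;-0.05 0 0 0;0 0 0 0;0 0 0 0"
}}

```text
time_s: 20.83
tcp_pos: [0.4546, 0.0967, 0.0708]
ee_rot: [[0.995, -0.1, 0.009], [-0.1, -0.995, 0.004], [0.009, -0.004, -1.0]]
wrist_force: [8.4, -2.0, -2.4]
gripper_width: 0.273
gripper_force: 30.0
```

```bash
python3 st.py
```

```text
t 20.8333 hook chassis [-28.1   1.8  84.3] tcp [-255.     1.6   70.8] yaw 0.07 F chassis [ 8.6 -1.1 -2.4] 30.024030525237322
```

Emit:
{"method": "step_arm", "body": {
  "targets": "-0.1 0 0 0;-0.05 0 0 0;0 0 0 0;0 0 0 0"
}}

```text
time_s: 21.17
tcp_pos: [0.4531, 0.0969, 0.0708]
ee_rot: [[0.995, -0.1, 0.009], [-0.1, -0.995, 0.004], [0.009, -0.004, -1.0]]
wrist_force: [8.3, -2.1, -2.5]
gripper_width: 0.275
gripper_force: 30.0
```

```bash
python3 st.py
```

```text
t 21.1667 hook chassis [-29.6   1.9  84.3] tcp [-256.5    1.6   70.8] yaw 0.08 F chassis [ 8.5 -1.3 -2.5] 30.02417624462396
```

Emit:
{"method": "step_arm", "body": {
  "targets": "-0.1 0 0 0;0 0 0 0;0 0 0 0"
}}

```text
time_s: 21.42
tcp_pos: [0.4521, 0.097, 0.0708]
ee_rot: [[0.995, -0.1, 0.009], [-0.1, -0.995, 0.004], [0.009, -0.004, -1.0]]
wrist_force: [8.2, -2.4, -2.2]
gripper_width: 0.271
gripper_force: 30.0
```

```bash
python3 - <<'E'
from st import *
c=cap("scene","scene4.png");im=c["frame"]
y,x=np.nonzero((im[...,2]>130)&(im[...,1]<60)&(im[...,0]<60));k=(abs(x-300)<45)&(abs(y-235)<45);print("seen",k.sum(),x[k].mean(),y[k].mean())
for tr in(55,60,65,70):print(tr,proj(c,W(q,np.array([[30-tr,-29.6,92]])/1e3)).round(1))
E
```

```text
t 21.4167 hook chassis [-30.6   1.8  84.3] tcp [-257.5    1.6   70.8] yaw 0.07 F chassis [ 8.4 -1.5 -2.2] 30.023846654221416
seen 6 306.0 228.83333333333334
55 [[303.7 230.3]]
60 [[304.9 229.4]]
65 [[306.2 228.5]]
70 [[307.4 227.6]]
```

Ball tracks at about 64–66 mm of travel, so the handle is still hooked.

Emit:
{"method": "step_arm", "body": {
  "targets": "-0.1 0 0 0;0 0 0 0;0 0 0 0;0 0 0 0"
}}

```text
time_s: 21.8
tcp_pos: [0.4511, 0.097, 0.0708]
ee_rot: [[0.995, -0.1, 0.009], [-0.1, -0.995, 0.004], [0.009, -0.004, -1.0]]
wrist_force: [8.5, -1.1, -2.7]
gripper_width: 0.272
gripper_force: 30.0
```

```bash
python3 st.py
```

```text
t 21.8 hook chassis [-31.6   1.9  84.3] tcp [-258.5    1.6   70.8] yaw 0.07 F chassis [ 8.6 -0.3 -2.7] 30.02380583435297
```

Emit:
{"method": "step_arm", "body": {
  "targets": "-0.1 0 0 0;0 0 0 0;0 0 0 0;0 0 0 0"
}}

```text
time_s: 22.13
tcp_pos: [0.4501, 0.0972, 0.0708]
ee_rot: [[0.995, -0.1, 0.009], [-0.1, -0.995, 0.004], [0.009, -0.005, -1.0]]
wrist_force: [8.1, -2.6, -2.2]
gripper_width: 0.275
gripper_force: 30.0
```

```bash
python3 st.py
```

```text
t 22.1333 hook chassis [-32.6   1.9  84.3] tcp [-259.5    1.6   70.8] yaw 0.07 F chassis [ 8.4 -1.8 -2.2] 30.02408256288618
```

Emit:
{"method": "step_arm", "body": {
  "targets": "-0.1 0 0 0;0 0 0 0;0 0 0 0;0 0 0 0"
}}

```text
time_s: 22.47
tcp_pos: [0.4492, 0.0973, 0.0708]
ee_rot: [[0.995, -0.1, 0.01], [-0.1, -0.995, 0.004], [0.009, -0.005, -1.0]]
wrist_force: [9.1, -2.6, -2.4]
gripper_width: 0.273
gripper_force: 30.0
```

```bash
python3 st.py
```

```text
t 22.4667 hook chassis [-33.5   1.9  84.4] tcp [-260.4    1.7   70.8] yaw 0.07 F chassis [ 9.3 -1.7 -2.4] 30.02631730400026
```

Emit:
{"method": "step_arm", "body": {
  "targets": "-0.06 0 0 0;0 0 0 0;0 0 0 0;0 0 0 0"
}}

```text
time_s: 22.8
tcp_pos: [0.4491, 0.0976, 0.0709]
ee_rot: [[0.995, -0.1, 0.011], [-0.1, -0.995, 0.004], [0.01, -0.005, -1.0]]
wrist_force: [9.7, -2.1, -2.7]
gripper_width: 0.273
gripper_force: 30.0
```

```bash
python3 st.py
```

```text
t 22.8 hook chassis [-33.7   2.2  84.7] tcp [-260.5    1.9   70.9] yaw 0.08 F chassis [ 9.8 -1.1 -2.7] 30.034328196197748
```

The stop is found: the last 0.6 mm command moved the tool only 0.1 mm, with the force up to 9.8 N. I ease back slightly and lower.

Emit:
{"method": "step_arm", "body": {
  "targets": "0.03 0 0.1 0;0 0 0.2 0;0 0 0.2 0;0 0 0.2 0;0 0 0.2 0;0 0 0.2 0;0 0 0.2 0;0 0 0.2 0;0 0 0.2 0;0 0 0.2 0;0 0 0.2 0;0 0 0 0"
}}

```text
time_s: 23.8
tcp_pos: [0.4498, 0.0983, 0.0499]
ee_rot: [[0.995, -0.097, 0.011], [-0.097, -0.995, 0.005], [0.011, -0.006, -1.0]]
wrist_force: [7.7, 0.2, -1.5]
gripper_width: 0.274
gripper_force: 30.0
```

```bash
python3 - <<'E'
from st import *
c=cap("scene","scene5.png");im=c["frame"]
y,x=np.nonzero((im[...,2]>130)&(im[...,1]<60)&(im[...,0]<60));k=(abs(x-305)<45)&(abs(y-235)<45);print("seen",k.sum(),x[k].mean(),y[k].mean())
for sw in(0,.2,.4,.6):
    th=sw-.61;print(sw,proj(c,W(q,np.array([[-37,30-60*np.cos(th),85+60*np.sin(th)]])/1e3)).round(1))
E
```

```text
t 23.8 hook chassis [-33.1   3.7  63.8] tcp [-260.     2.7   49.9] yaw 0.25 F chassis [ 7.6  1.  -1.5] 30.022491342388093
seen 0 nan nan
0 [[309.5 240.5]]
0.2 [[308.  236.9]]
0.4 [[307.  233.4]]
0.6 [[306.6 230.1]]<stdin>:3: RuntimeWarning: Mean of empty slice.
  ret = ret.dtype.type(ret / rcount)
```

Emit:
{"method": "step_arm", "body": {
  "targets": "0 0.1 0.2 0;0 0.1 0.2 0;0 0 0.2 0;0 0 0.2 0;0 0 0.2 0;0 0 0.2 0;0 0 0.1 0;0 0 0 0;0 0 0 0"
}}

```text
time_s: 24.6
tcp_pos: [0.4512, 0.0973, 0.0377]
ee_rot: [[0.995, -0.096, 0.015], [-0.096, -0.995, 0.007], [0.014, -0.008, -1.0]]
wrist_force: [8.2, -0.2, 0.7]
gripper_width: 0.275
gripper_force: 30.0
```

```bash
python3 - <<'E'
from st import *
for n in("scene","top"):
    c=cap(n,n+"6.png");im=c["frame"].astype(int)
    y,x=np.nonzero((im[...,2]>90)&(im[...,1]<.45*im[...,2])&(im[...,0]<.45*im[...,2]));b=proj(c,W(q,np.array([[-37,-19,51]])/1e3))[0];k=(abs(x-b[0])<15)&(abs(y-b[1])<18);print(n,"seen",k.sum(),np.c_[x[k],y[k]].mean(0) if k.any() else 0,"expect hang",b)
E
```

```text
t 24.6 hook chassis [-31.6   3.1  52.4] tcp [-258.4    1.9   37.7] yaw 0.32 F chassis [8.2 0.6 0.7] 30.016998569481075
scene seen 8 [308.875 241.5  ] expect hang [309.52312781 240.45846376]
top seen 14 [301.57142857 166.92857143] expect hang [301.48621404 166.73836222]
```

The ball is seen at its hanging place in both views. Next I release the hook by moving it +x.

Emit:
{"method": "step_arm", "body": {
  "targets": "0.1 0 0 0;0.1 0 0 0;0.1 0 0 0;0.1 0 0 0;0.1 0 0 0;0.1 0 0 0;0 0 0 0;0 0 0 0"
}}

```text
time_s: 25.37
tcp_pos: [0.4518, 0.0935, 0.0355]
ee_rot: [[0.995, -0.101, 0.003], [-0.101, -0.995, 0.001], [0.003, -0.001, -1.0]]
wrist_force: [6.2, -1.1, -1.0]
gripper_width: 0.277
gripper_force: 30.0
```

```bash
python3 - <<'E'
from st import *
for n in("scene","top"):
    c=cap(n,n+"7.png");im=c["frame"].astype(int)
    y,x=np.nonzero((im[...,2]>90)&(im[...,1]<.45*im[...,2])&(im[...,0]<.45*im[...,2]));b=proj(c,W(q,np.array([[-37,-19,51]])/1e3))[0];k=(abs(x-b[0])<15)&(abs(y-b[1])<18);print(n,"seen",k.sum(),np.c_[x[k],y[k]].mean(0) if k.any() else 0,"expect hang",b)
E
```

```text
t 25.3667 hook chassis [-30.5  -1.8  47.6] tcp [-257.4   -1.8   35.5] yaw 0.01 F chassis [ 6.3 -0.5 -1. ] 29.95310516562313
scene seen 9 [308.44444444 241.66666667] expect hang [309.52312781 240.45846376]
top seen 13 [301.61538462 166.53846154] expect hang [301.48621404 166.73836222]
```

Emit:
{"method": "step_arm", "body": {
  "targets": "0.1 0 0 0;0.1 0 0 0;0 0 0 0;0 0 0 0;0 0 0 0"
}}

```text
time_s: 25.88
tcp_pos: [0.4518, 0.0924, 0.0347]
ee_rot: [[0.995, -0.102, -0.002], [-0.102, -0.995, -0.001], [-0.001, 0.001, -1.0]]
wrist_force: [4.3, -0.8, -0.6]
gripper_width: 0.275
gripper_force: 30.0
```

```bash
python3 - <<'E'
from st import *
print(s["gripper_width"],s["moment"])
for n in("scene","top"):
    c=cap(n,n+"8.png");im=c["frame"].astype(int)
    y,x=np.nonzero((im[...,2]>90)&(im[...,1]<.45*im[...,2])&(im[...,0]<.45*im[...,2]));b=proj(c,W(q,np.array([[-37,-19,51]])/1e3))[0];k=(abs(x-b[0])<15)&(abs(y-b[1])<18);print(n,"seen",k.sum(),np.c_[x[k],y[k]].mean(0) if k.any() else 0,"expect hang",b)
E
```

```text
t 25.8833 hook chassis [-30.4  -3.1  45.8] tcp [-257.4   -3.    34.7] yaw -0.04 F chassis [ 4.3 -0.4 -0.6] 29.95305839460343
0.2747671648307385 [-0.30653457 -1.03129736 -0.12092647]
scene seen 9 [308.44444444 241.66666667] expect hang [309.52312781 240.45846376]
top seen 13 [301.61538462 166.53846154] expect hang [301.48621404 166.73836222]
```

Emit:
{"method": "step_arm", "body": {
  "targets": "0.1 -0.05 0 0;0.1 -0.05 0 0;0.1 0 0 0;0.1 0 0 0;0 0 0 0;0 0 0 0"
}}

```text
time_s: 26.48
tcp_pos: [0.4561, 0.0933, 0.0349]
ee_rot: [[0.995, -0.101, -0.001], [-0.101, -0.995, -0.0], [-0.001, 0.0, -1.0]]
wrist_force: [-0.1, -0.5, -1.2]
gripper_width: 0.271
gripper_force: 30.0
```

```bash
python3 st.py
```

```text
t 26.4833 hook chassis [-26.1  -1.5  46.2] tcp [-253.1   -1.6   34.9] yaw 0.02 F chassis [-0.  -0.5 -1.2] 29.95210535824299
```

Emit:
{"method": "step_arm", "body": {
  "targets": "0.1 -0.05 0 0;0.1 -0.05 0 0;0 0 0 0;0 0 0 0;0 0 0 0"
}}

```text
time_s: 26.9
tcp_pos: [0.4585, 0.0943, 0.035]
ee_rot: [[0.995, -0.101, -0.0], [-0.101, -0.995, -0.0], [-0.0, 0.0, -1.0]]
wrist_force: [-0.3, -0.1, -2.0]
gripper_width: 0.273
gripper_force: 30.0
```

```bash
python3 - <<'E'
from st import *
for n in("scene","top"):
    c=cap(n,n+"9.png");im=c["frame"].astype(int)
    y,x=np.nonzero((im[...,2]>90)&(im[...,1]<.45*im[...,2])&(im[...,0]<.45*im[...,2]));b=proj(c,W(q,np.array([[-37,-19,51]])/1e3))[0];k=(abs(x-b[0])<15)&(abs(y-b[1])<18);print(n,"seen",k.sum(),np.c_[x[k],y[k]].mean(0) if k.any() else 0,"expect hang",b)
E
```

```text
t 26.9 hook chassis [-23.8  -0.3  46.5] tcp [-250.8   -0.4   35. ] yaw 0.02 F chassis [-0.2 -0.1 -2. ] 29.95199830736965
scene seen 8 [308.25  241.625] expect hang [309.52312781 240.45846376]
top seen 13 [301.61538462 166.53846154] expect hang [301.48621404 166.73836222]
```

The pin is parked (ball unmoved) and the rod is free. I lower the hook and withdraw it.

Emit:
{"method": "step_arm", "body": {
  "targets": "0 0 0.3 0;0 0 0.4 0;0 0 0.4 0;0 0 0.4 0;0 0 0.3 0;0 0 0 0;0 0 0 0"
}}

```text
time_s: 27.58
tcp_pos: [0.4584, 0.0942, 0.0167]
ee_rot: [[0.995, -0.101, -0.001], [-0.101, -0.995, -0.0], [-0.001, 0.0, -1.0]]
wrist_force: [-0.3, 0.7, -2.1]
gripper_width: 0.273
gripper_force: 30.0
```

```bash
python3 st.py
```

```text
t 27.5833 hook chassis [-23.9  -0.4  28.1] tcp [-250.9   -0.5   16.7] yaw 0.02 F chassis [-0.3  0.7 -2.1] 29.952043262310326
```

Emit:
{"method": "step_arm", "body": {
  "targets": "-0.2 0 0 0;-0.4 0 0 0;-0.6 0 0 0;-0.6 0 0 0;-0.6 0 0 0;-0.6 0 0 0;-0.6 0 0 0;-0.6 0 0 0;-0.6 0 0 0;-0.4 0 0 0;0 0 0 0;0 0 0 0"
}}

```text
time_s: 28.58
tcp_pos: [0.4069, 0.0997, 0.0172]
ee_rot: [[0.995, -0.1, 0.0], [-0.1, -0.995, 0.0], [0.0, -0.0, -1.0]]
wrist_force: [0.3, 0.3, -1.7]
gripper_width: 0.275
gripper_force: 30.0
```

```bash
python3 - <<'E'
from st import *
for n in("scene","top"):
    c=cap(n,n+"10.png");im=c["frame"].astype(int)
    y,x=np.nonzero((im[...,2]>90)&(im[...,1]<.45*im[...,2])&(im[...,0]<.45*im[...,2]));b=proj(c,W(q,np.array([[-37,-19,51]])/1e3))[0];k=(abs(x-b[0])<15)&(abs(y-b[1])<18);print(n,"seen",k.sum(),np.c_[x[k],y[k]].mean(0) if k.any() else 0,"expect hang",b)
E
```

```text
t 28.5833 hook chassis [-75.8  -0.   28.7] tcp [-3.028e+02 -2.000e-01  1.720e+01] yaw 0.06 F chassis [ 0.3  0.3 -1.7] 29.952207701280713
scene seen 9 [308.44444444 241.66666667] expect hang [309.52312781 240.45846376]
top seen 13 [301.61538462 166.53846154] expect hang [301.48621404 166.73836222]
```

Emit:
{"method": "step_arm", "body": {
  "targets": "0 0 -0.5 0;0 0 -1 0;0 0 -2 0;0 0 -3 0;0 0 -3 0;0 0 -3 0;0 0 -3 0;0 0 -3 0;0 0 -3 0;0 0 -2 0;0 0 -1.5 0;0 0 0 0"
}}

```text
time_s: 29.68
tcp_pos: [0.4085, 0.1001, 0.2708]
ee_rot: [[0.995, -0.101, 0.007], [-0.101, -0.995, 0.004], [0.007, -0.005, -1.0]]
wrist_force: [0.2, -0.7, -1.6]
gripper_width: 0.27
gripper_force: 30.0
```

Emit:
{"method": "step_arm", "body": {
  "targets": "0.3 1 0 0;0.6 2 0 0;1 3.4 0 0;1 3.4 0 0;1 3.4 0 0;1 3.4 0 0;1 3.4 0 0;1 3.4 0 0;1 3.4 0 0;1 3.4 0 0;1 3.4 0 0;0.65 2.7 0 0"
}}

```text
time_s: 30.68
tcp_pos: [0.4742, -0.275, 0.2645]
ee_rot: [[0.995, -0.103, -0.004], [-0.103, -0.995, 0.001], [-0.004, -0.001, -1.0]]
wrist_force: [0.4, 0.5, -1.9]
gripper_width: 0.268
gripper_force: 30.0
```

Emit:
{"method": "step_arm", "body": {
  "targets": "0 0 0 -2;0 0 0 -4;0 0 0 -4;0 0 0 -3;0 0 0 -1.7;0 0 0 0;0 0 0 0"
}}

```text
time_s: 31.27
tcp_pos: [0.4743, -0.2724, 0.2654]
ee_rot: [[0.988, 0.154, -0.003], [0.154, -0.988, 0.001], [-0.003, -0.002, -1.0]]
wrist_force: [0.4, 0.9, -0.6]
gripper_width: 0.274
gripper_force: 30.0
```

```bash
python3 - <<'E'
from st import *
print(R.T@(np.array([.4755,-.2721,.0055])-p))
print("yaw",np.degrees(np.arctan2(R[1,0],R[0,0])))
# rod pitch check with scene camera: predicted hook tip/corner
c=cap("scene","scene11.png");cap("top","top11.png");print(proj(c,hook),proj(c,hook+[0,0,.023]))
E
```

```text
t 31.2667 hook chassis [  21.6 -306.2  276.2] tcp [-198.  -363.6  265.4] yaw 14.65 F chassis [ 0.3  0.9 -0.6] 29.952052873559296
[0.00201024 0.00027912 0.25985123]
yaw 8.838310563509435
[[219.7893864  144.29901638]] [[218.59904015 137.13585968]]
```

Emit:
{"method": "step_arm", "body": {
  "targets": "0 0 1.5 0;0 0 3 0;0 0 3 0;0 0 3 0;0 0 3 0;0 0 3 0;0 0 3 0;0 0 2 0;0 0 1.5 0;0 0 1 0;0 0 0.8 0;0 0 0 0"
}}

```text
time_s: 32.37
tcp_pos: [0.4745, -0.2721, 0.0177]
ee_rot: [[0.988, 0.155, -0.002], [0.155, -0.988, 0.001], [-0.002, -0.001, -1.0]]
wrist_force: [0.0, -0.5, -1.5]
gripper_width: 0.271
gripper_force: 30.0
```

Emit:
{"method": "step_arm", "body": {
  "targets": "0 0 0.4 0;0 0 0.3 0;0 0 0.2 0;0 0 0.1 0;0 0 0 0;0 0 0 0"
}}

```text
time_s: 32.87
tcp_pos: [0.4754, -0.2723, 0.0094]
ee_rot: [[0.988, 0.155, 0.001], [0.155, -0.988, -0.0], [0.001, 0.0, -1.0]]
wrist_force: [-0.4, -0.8, -1.4]
gripper_width: 0.27
gripper_force: 30.0
```

```bash
python3 - <<'E'
from st import *
print(p,R.round(4))
E
```

```text
t 32.8667 hook chassis [  22.6 -305.7   21. ] tcp [-196.9 -363.4    9.4] yaw 14.73 F chassis [-0.3 -0.8 -1.4] 29.95212769601494
[ 0.47543757 -0.27233198  0.00939104] [[ 9.879e-01  1.551e-01  6.000e-04]
 [ 1.551e-01 -9.879e-01 -2.000e-04]
 [ 6.000e-04  3.000e-04 -1.000e+00]]
```

Emit:
{"method": "step_arm", "body": {
  "targets": "0 0 0.15 0;0 0 0.1 0;0 0 0.05 0;0 0 0.05 0;0 0 0 0;0 0 0 0"
}}

```text
time_s: 33.37
tcp_pos: [0.4756, -0.2724, 0.0059]
ee_rot: [[0.988, 0.155, 0.001], [0.155, -0.988, -0.0], [0.0, 0.001, -1.0]]
wrist_force: [0.9, 0.1, 1.7]
gripper_width: 0.273
gripper_force: 30.0
```

```bash
python3 st.py
```

```text
t 33.3667 hook chassis [  22.8 -305.7   17.5] tcp [-196.8 -363.5    5.9] yaw 14.75 F chassis [0.9 0.2 1.7] 29.98305612243712
```

The rod is on the mat (contact force up), so I open and rise.

Emit:
{"method": "step_arm", "body": {
  "targets": "0 0 0 0;0 0 0 0;0 0 0 0;0 0 0 0;0 0 0 0;0 0 0 0;0 0 0 0;0 0 0 0;0 0 0 0;0 0 0 0;0 0 0 0;0 0 0 0",
  "claw": 8
}}

```text
time_s: 34.37
tcp_pos: [0.4753, -0.2723, 0.0056]
ee_rot: [[0.988, 0.155, 0.0], [0.155, -0.988, -0.0], [0.0, 0.0, -1.0]]
wrist_force: [-0.3, 0.2, 0.2]
gripper_width: 0.916
gripper_force: 0.0
```

Emit:
{"method": "step_arm", "body": {
  "targets": "0 0 -0.5 0;0 0 -1 0;0 0 -2 0;0 0 -3 0;0 0 -3 0;0 0 -3 0;0 0 -3 0;0 0 -2 0;0 0 -1 0;0 0 0 0;0 0 0 0"
}}

```text
time_s: 35.28
tcp_pos: [0.4748, -0.272, 0.1904]
ee_rot: [[0.988, 0.155, 0.0], [0.155, -0.988, 0.001], [0.0, -0.001, -1.0]]
wrist_force: [0.5, 0.1, -0.1]
gripper_width: 0.922
gripper_force: 0.0
```

```bash
python3 - <<'E'
from st import *
t0=cv2.imread("pics/top0.png");c=cap("top","top12.png");s0=cap("scene","scene12.png")
def orange(im):
    im=im[190:275,380:440].astype(int);y,x=np.nonzero((im[...,2]>180)&(im[...,1]<130)&(im[...,0]<70));return x.size,x.mean()+380,y.mean()+190,y.min()+190,y.max()+190
print(orange(t0),orange(c["frame"]))
for cc in(c,s0):
    im=cc["frame"].astype(int)
    y,x=np.nonzero((im[...,2]>90)&(im[...,1]<.45*im[...,2])&(im[...,0]<.45*im[...,2]));b=proj(cc,W(q,np.array([[-37,-19,51]])/1e3))[0];k=(abs(x-b[0])<15)&(abs(y-b[1])<18);print("ball",k.sum(),np.c_[x[k],y[k]].mean(0),b)
E
```

```text
t 35.2833 hook chassis [  22.  -305.5  201.9] tcp [-197.6 -363.1  190.4] yaw 14.71 F chassis [ 0.5  0.2 -0.1] 0.0
(168, np.float64(408.13690476190476), np.float64(236.11904761904762), np.int64(218), np.int64(257)) (88, np.float64(412.2386363636364), np.float64(249.9659090909091), np.int64(243), np.int64(257))
ball 13 [301.61538462 166.53846154] [301.48621404 166.73836222]
ball 7 [308.71428571 241.57142857] [309.52312781 240.45846376]
```

```bash
python3 - <<'E'
from st import *
c=cap("wrist","w13.png");im=c["frame"].astype(int)
m=(im[...,2]>150)&(im[...,1]>40)&(im[...,1]<170)&(im[...,0]<90)&(im[...,2]-im[...,0]>110);m[:,:290]=0;m[:,350:]=0;m[260:]=0
y,x=np.nonzero(m);print(x.min(),x.max(),y.min());print("front",atz(c,(x[y==y.min()].mean(),y.min()),.032),"was .514,-.263")
g=R@np.array([0,0,.173])+p; print(proj(c,p+R@np.array([.227,0,.173])),proj(c,p+R@np.array([.04,0,.158])))
print(r.finish_job())
E
```

```text
t 35.3833 hook chassis [  21.3 -305.4  199.6] tcp [-198.3 -363.   188.8] yaw 14.71 F chassis [-0.2 -0.5  0.2] 0.0
314 334 143
front [ 0.51397168 -0.26663085  0.032     ] was .514,-.263
[[322.78471645 -60.41498225]] [[322.70983328 143.52247325]]
the job is handed in; nothing more can be done
None
```

The bolt is drawn to its stop and its handle sits in the hold-open notch; the rod lies flat back on the blue mat, and the job was handed in at about 35 s. No verdict was returned; the camera checks before hand-in showed the handle hanging in place and the rod's handle back where it started.

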